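Present a machined valve block to the inspection camera

ROBOT

A 6-joint arm with a two-finger parallel gripper is mounted at the origin on the work surface. World frame = base frame: x ahead of the robot, y to its left, z up, the work surface at z = 0. Lengths are in m, angles in rad, forces in N, time in s.
With the tool pointing down it reaches from about 0.35 to 0.975 m from the base axis. Payload 4.9 kg.
Tool frame: the origin (TCP) lies on the centre line of the jaws, within the pads' length; the fingertips stand 14 mm ahead of it and the grasp point (between the pads) lies 5 mm behind it; y points along the fingers, z is the direction in which the jaws open and shut, and the axes are right-handed (so a half turn about y gives the same grasp; the last joint's range is limited). The gripper opens to 85 mm and grips with 20 to 120 N. Pads are 22 mm wide; open, the fingers measure 114 mm over their backs; the gripper's body (76 mm by 85 mm) begins 54 mm behind the grasp point. The pads swing forward as they close: fully open they stand 13 mm farther back than shut.
Start: joints at [1.173, 0.053, 1.613, -0, 1.476, -0.119], TCP at [0.172, 0.601, 0.245] pointing down, gripper open.
Joint ranges: [-3.01, 3.01], [-1.01, 2.22], [0.06, 2.58], [-1.02, 4.17], [0.09, 2.62], [-3.14, 3.14]. Speed limits (rad/s): [2.57, 2.57, 3.14, 3.14, 3.14, 3.14].

INTERFACE

Orientations are given as a rotation vector (axis times angle).
In Python, from station import ctrl gives the robot as it stands.
- The arm moves only by the tool servo_tool, never from a script. Its arguments are lists of equal length, an entry for each row: "delta_pos": the shift along the tool's x, y, z in m, a list of three; "dr": the turn, a rotation vector about the tool's x, y, z in degrees, a list of three; "grip": the opening, from 0 (shut) to 1 (fully open). In form: {"delta_pos": [[x, y, z], ...], "dr": [[rx, ry, rz], ...], "grip": [grip, ...]}. A call has 1 to 5 rows; each row shifts and turns the pose as measured when the row begins, along the tool's axes as they then stand; what a row does not reach is not made up. A row lasts 1/8 s, in which the tool goes at most 62.5 mm and 10.7 degrees, less where a joint would pass 70% of its speed; a pose out of reach is approached as far as the arm can. A call is refused whole if a number of a shift passes 0.0625 or a number of a turn 10.7, either way. A call with a gripper value outside its range is refused whole. The fingers move at their own pace and stop on an object; "grip_force" is the grip in N (left out, the last holds). Time passes only in rows, so rows that do not move let the fingers close. It gives the time, the measured TCP pose, the force and the opening at its end, in the units of the state.
- ctrl.get_obs(): the state, without advancing time (a new reading comes with each control period).
- ctrl.get_image(name): name is "side" or "top" or "wrist"; returns the picture (400x640x3 uint8, red, green, blue); there is no depth.
- ctrl.camera_params(name): a dict with "fovy" (degrees; the focal length in pixels is half the picture's height over the tangent of half this angle, whatever the lens; pixels are square), "cx", "cy" (the principal point, pixels), "eye" and "rotation" of the camera in the world. Camera axes: x right, y down, z forward; pixel columns grow to the right and rows downward; lengths in m; the calibration is good to about 2 mm. A picture is of the moment at which its call begins: read the wrist's pose just before it. camera_params takes no time and is no camera call; for the wrist camera it gives the pose at the moment of the call.
- ctrl.finish_job(): hands the job in, once; it reports no verdict.
Trained networks look in the newest picture that a camera, given by its name, has taken for a name from the list of things; names that differ only in an ending like _2 or _b are one class to them, and where a whole thing is asked for, a point or a joint stands for the part that bears it (a point fixed in the world has none). Each returns a list of dicts, best first, with "score" (0 to 1); they miss things now and then, are a little off and sometimes report something else, mostly with a low value. They report only what shows in the picture. A call takes as long as a camera call. They do not tell look-alikes from the thing itself.
- ctrl.masks_of(camera, label): "pixels" (400x640 bool, what is visible of it) and "extent" ([left, top, right, bottom] in pixels, round what is visible of it).
The state is a dict: "t": time; "q": joint angles; "dq": joint speeds; "effort": joint torques, N m; "tool_pos": TCP position; "tool_rot": TCP orientation; "contact_force": force on the tool from outside, world axes, zero at the start; "wrist_torque": the same for the moment, N m; "opening": finger opening in m.
Only numpy, scipy, OpenCV 4.12 (cv2) and the standard library are available. Lean on these libraries where they do the work, as an engineer would, in place of code of your own. Each camera call takes 0.05 s, during which the arm holds its last target.

TASK

Switch the inspection station to its green setting by turning the selector on the grey control box to the green dot and letting go of it. Then pick the aluminium valve block out of the blue tray and hold it up, upright, in front of the inspection camera: brass port facing straight into the lens, middle of the block at lens height and 110 mm in front of the lens. Finish while holding it there, still and clear of everything but the gripper; do not knock the camera or disturb the other loose parts.

Things in the scene. Friction and masses are not known exactly. Their poses are not given: they have to be found in the camera images.
- selector (a joint): Angle of the black selector knob, rad, growing clockwise seen from above, range 0 to 2.1. Four detents click in at the coloured dots: white 0, yellow 0.7, green 1.4, red 2.1. It may start anywhere between white and just past yellow. Light detents plus friction, under 0.1 N m. When let go near a dot it settles towards it and stays.
- selector_grip (a point): Point on the knob's vertical axis at the height to grip it, 37 mm above the top of the control box (82 mm above the table). The knob is an upright bar 42 mm long, 14 mm wide and 32 mm tall (this point is 9 mm above the bar's middle and 7 mm below its top) on a 44 mm disc. The frame turns with the knob: x lies along the bar, z is up; a white line on top of the bar marks its pointer end, which points along the frame's -x.
- control_box: Grey control box, fixed, 140 x 120 mm, 45 mm high, origin under its centre, z up. Knob axis at x = -15 mm, y = 0 in this frame; the coloured dots lie on the top face 43 mm from the knob axis: white towards -x, the others clockwise from it seen from above (green nearly towards +y).
- block_center (a point): Centre (half-way up its 70 mm height) of the aluminium valve block, 0.17 to 0.33 kg: a body 46 x 46 mm and 44 mm tall, with a square neck 22 x 22 mm and 26 mm tall on top, sides parallel to the body's. The neck is the place to grip; its middle is 22 mm above this point. The brass port sticks out of the body's +x face; z is up. The block stands upright in one of the tray's three compartments.
- port (a point): Mouth of the block's brass port (22 mm diameter boss sticking out 8 mm, dark bore in the middle): 31 mm from the block's vertical axis along the block's +x axis, 13 mm below block_center.
- tray: Blue tray, fixed on the table, 110 x 310 mm, rim 18 mm high, walls and floor 5 mm thick, three compartments along its y axis. Origin under its centre.
- camera_stand: Inspection camera's stand, fixed: base 130 x 120 mm, 12 mm thick, with a post reaching 282 mm above the table, 45 mm behind the origin (along +x). Origin under the base's centre; the camera looks level along this frame's -x. The white camera head on the post is 50 mm wide and high.
- lens (a point): Centre of the front of the camera's lens (black tube 38 mm across). Its height differs from run to run, 170 to 230 mm above the table. Camera looks along this frame's -x, level; z up.
- focus (a point): The point in the air 110 mm straight in front of the lens, at lens height, where the block's centre (block_center) belongs. Same axes as the lens: the port faces the lens when the block's x axis points along this frame's +x.
- hub_center (a point): Dark steel flanged hub standing in the tray, flange 56 mm diameter, 50 mm tall; this is its centre. Leave alone.
- plug_center (a point): Brass round plug standing in the tray, 40 mm diameter, 40 mm tall; this is its centre. Leave alone.
- oil: White plastic oil bottle with red cap, 48 mm diameter, 110 mm tall, origin under its base. Leave alone.
- screwdriver_grip (a point): Handle of a green-handled screwdriver, 170 mm long, lying on the table. Leave alone.
There are look-alikes about, which are no part of the job. Of the things that look like the control_box, the middle-sized one is meant.

How it is judged:
On the way, in this order (a step that is already met when the one before it is completed fails the run):
1. the selector is at the green dot and let go, the block still in the tray (value of joint selector between 1.2 and 1.6 rad and contact force between selector and the fingers below 0.2 N and height (world z) of block_center below 0.06 m), for 0.2 s.
2. the block is lifted clear of the tray in the gripper (height (world z) of block_center above 0.09 m and contact force between block and the fingers above 1 N), for 0.2 s.
At the end, for the whole second after the job is handed in: Selector within 0.2 rad of green (1.4). Block held by the fingers alone, still (under 20 mm/s), its centre within 20 mm of the point 110 mm in front of the lens at lens height, upright within 0.2 rad, port turned towards the lens within 0.2 rad (value of joint selector between 1.2 and 1.6 rad and distance between block_center and focus below 0.02 m and angle between block_center's own z axis and vertical below 0.2 rad and angle between the x axis of block_center and the x axis of focus, either way round below 0.2 rad and x of port in the frame of focus above 0 m and contact force between block and the fingers above 1 N and contact force between block and camera_stand below 0.2 N and contact force between block and control_box below 0.2 N and linear speed of block below 0.02 m/s); the arm keeps its last pose, push and grip.
It fails at once if camera knocked (lens shifted over 10 mm) (distance of lens from where it was at the start of the episode above 0.01 m).
It fails at once if another loose part disturbed (shifted over 25 mm) (distance of any of hub_center, plug_center, oil, screwdriver_grip from where it was at the start of the episode above 0.025 m).
It also fails if it takes over 59 s, if anything falls off the work surface, if the arm or the gripper's body presses on something with over 40 N, if the wrist force passes 120 N, or if a joint passes its speed limit or range.

## Working session

There is one attempt and no reset: what is moved stays moved. The work goes in short steps, Python scripts to look and compute and a tool call to move; the robot and the scene stay as the last step left them, time stands still between calls to the robot, and variables do not carry over. Pictures are saved under pics/ and viewed, and the job is handed in when it is done.

Besides the shell and the picture viewer there is one more tool, called as name(argument=value, ...), one argument or row to a line, values as JSON. servo_tool: Moves the arm, as the interface text tells. Its arguments: {"type":"object","properties":{"delta_pos":{"type":"array","items":{"type":"array","items":{"type":"number"}}},"dr":{"type":"array","items":{"type":"array","items":{"type":"number"}}},"grip":{"type":"array","items":{"type":"number"}},"grip_force":{"type":"number"}},"required":["delta_pos","dr","grip"]}

```bash
ls; mkdir -p pics
python3 - <<'E'
from station import ctrl
import cv2,numpy as np
o=ctrl.get_obs();print(o)
for n in("top","side","wrist"):
    im=ctrl.get_image(n);cv2.imwrite(f"pics/{n}0.png",im[:,:,::-1]);p=ctrl.camera_params(n);print(n,p)
E
```

```text
pics
{'t': 0.0, 'q': array([ 1.17299607e+00,  5.33163294e-02,  1.61431387e+00, -6.65673560e-06,
        1.47599621e+00, -1.19011357e-01]), 'dq': array([ 0.0003899 ,  0.00163187,  0.00093476,  0.00020279, -0.00252689,
        0.00014608]), 'effort': array([ 2.11390820e-04, -3.93682194e+01, -3.70175993e+01, -5.23785354e-05,
        6.88714266e-03,  3.89791367e-06]), 'tool_pos': array([0.17176789, 0.60030696, 0.24407625]), 'tool_rot': array([-1.56166674,  0.219295  , -0.21848635]), 'contact_force': array([ 0.7958325 , -0.02675909, -0.0170706 ]), 'wrist_torque': array([ 0.03256805,  0.00893639, -0.03002754]), 'opening': 0.08523815951317604}
top {'fovy': 54.01566161845708, 'cx': 316.9875737788899, 'cy': 194.7247751881092, 'eye': array([ 0.47353922, -0.02292183,  1.07836682]), 'rotation': array([-2.1903544 ,  2.16235059, -0.08859247])}
side {'fovy': 54.334581292664865, 'cx': 316.54434662586493, 'cy': 194.44379953756788, 'eye': array([ 0.35902658, -0.68057893,  0.69388338]), 'rotation': array([-2.23540478,  0.33164427, -0.12996862])}
wrist {'fovy': 64.45880408265054, 'cx': 319.43276495689855, 'cy': 197.49784545512173, 'eye': array([0.09394849, 0.62269621, 0.37292595]), 'rotation': array([2.29250784, 1.72818142, 0.28091372])}
```

View pics/top0.png

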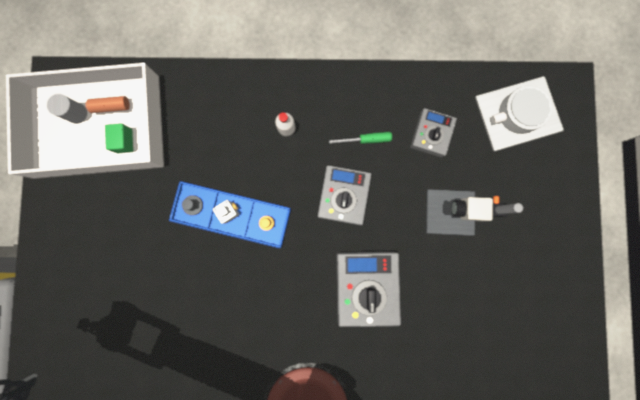

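View pics/side0.png

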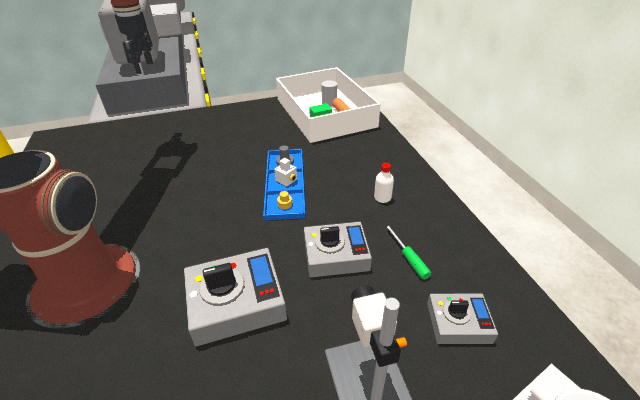

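View pics/wrist0.png

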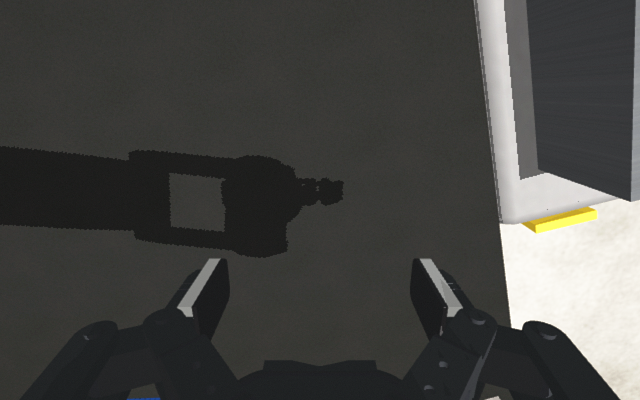

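Top view: look-alikes for the control box are large (368,290), middle (345,195) and small (434,132). By size the middle one is meant. The block is in the tray at (227,211), between the hub (192,204) and the plug (266,223). I'll measure these and check the choice in close crops.

```bash
cat > h.py <<'E'
from station import ctrl
import cv2,numpy as np
from scipy.spatial.transform import Rotation as R
def cam(n):
    p=ctrl.camera_params(n);f=200/np.tan(np.radians(p['fovy']/2))
    return p['eye'],R.from_rotvec(p['rotation']).as_matrix(),f,p['cx'],p['cy']
def ray(c,u,v):
    e,M,f,cx,cy=c
    d=M@np.array([(u-cx)/f,(v-cy)/f,1]);return e,d/np.linalg.norm(d)
def onz(c,u,v,z):
    e,d=ray(c,u,v);return e+d*(z-e[2])/d[2]
def proj(c,P):
    e,M,f,cx,cy=c
    P=np.atleast_2d(P);q=(P-e)@M;return np.c_[cx+f*q[:,0]/q[:,2],cy+f*q[:,1]/q[:,2]]
def tri(obs):
    A=np.zeros((3,3));b=np.zeros(3)
    for c,u,v in obs:
        e,d=ray(c,u,v);P=np.eye(3)-np.outer(d,d);A+=P;b+=P@e
    return np.linalg.solve(A,b)
def save(im,name): cv2.imwrite('pics/'+name,im[:,:,::-1])
E
python3 - <<'E'
from h import *
t=cam('top');s=cam('side')
it=cv2.imread('pics/top0.png');is_=cv2.imread('pics/side0.png')
a=cv2.resize(it[150:260,160:390],None,fx=3.4,fy=3.4,interpolation=2)
b=cv2.resize(is_[130:290,250:400],None,fx=3.4,fy=3.4,interpolation=2)
cv2.imwrite('pics/ct.png',a);cv2.imwrite('pics/cs.png',b)
c=cv2.resize(it[170:260,400:550],None,fx=4,fy=4,interpolation=2);cv2.imwrite('pics/cc.png',c)
c=cv2.resize(is_[270:400,300:430],None,fx=4,fy=4,interpolation=2);cv2.imwrite('pics/cc2.png',c)
for cn in('top','side'):
  ctrl.get_image(cn)
  for l in('control_box','lens','block_center','tray','camera_stand'):
    for m in ctrl.masks_of(cn,l): 
        ys,xs=np.nonzero(m['pixels']);r=cv2.minAreaRect(np.c_[xs,ys].astype(np.float32))
        print(cn,l,round(m['score'],2),np.round(m['extent']),'cen',xs.mean().round(1),ys.mean().round(1),'rect',np.round(r[0],1),np.round(r[1],1),round(r[2],1))
E
```

```text
top control_box 0.88 [319. 164. 371. 225.] cen 343.6 194.9 rect [343.3 195.1] [45.7 53.9] 9.5
top control_box 0.76 [334. 253. 400. 326.] cen 367.5 288.6 rect [367.5 288.5] [63. 73.] -0.0
top control_box 0.64 [409. 109. 454. 158.] cen 432.3 132.9 rect [432.9 132.9] [36.8 42.5] 17.8
top lens 0.85 [451. 196. 506. 220.] cen 476.2 208.2 rect [478.4 208.5] [23.8 54.9] 87.9
top lens 0.45 [336. 190. 354. 210.] cen 343.0 199.5 rect [343.  199.5] [15. 16.] 90.0
top block_center 0.62 [217. 201. 240. 224.] cen 226.0 211.0 rect [226.3 210.6] [18.3 22.4] 63.4
top tray 0.78 [172. 182. 291. 247.] cen 231.8 214.7 rect [229.4 214. ] [115.2  42. ] 14.0
top camera_stand 0.79 [425. 193. 522. 235.] cen 461.2 210.6 rect [472.9 212.6] [95.8 44.4] 2.7
side control_box 0.86 [304. 224. 369. 277.] cen 336.2 249.0 rect [337.5 248.2] [51.5 65. ] 83.5
side control_box 0.71 [423. 298. 496. 344.] cen 460.8 318.8 rect [461.5 318.5] [69. 49.] -0.0
side control_box 0.59 [186. 248. 285. 346.] cen 232.4 296.0 rect [231.4 296.3] [78.8 99.2] 76.0
side lens 0.62 [352. 288. 409. 366.] cen 373.3 324.8 rect [375.4 325. ] [83.7 41.5] 64.5
side lens 0.3 [277. 194. 294. 210.] cen 284.1 200.0 rect [284.  199.5] [17. 14.] 90.0
side block_center 0.73 [277. 157. 298. 185.] cen 285.4 172.6 rect [285.3 172.8] [22.6 21.9] 45.0
side tray 0.74 [262. 150. 305. 222.] cen 283.9 188.9 rect [282.5 184.3] [69.8 42.1] 87.3
side camera_stand 0.72 [328. 287. 415. 400.] cen 369.7 351.3 rect [365.1 343.9] [117.8  81.8] 85.0
side camera_stand 0.39 [318. 229. 341. 247.] cen 329.3 235.4 rect [328.5 235.5] [19. 19.] 90.0
```

View pics/ct.png

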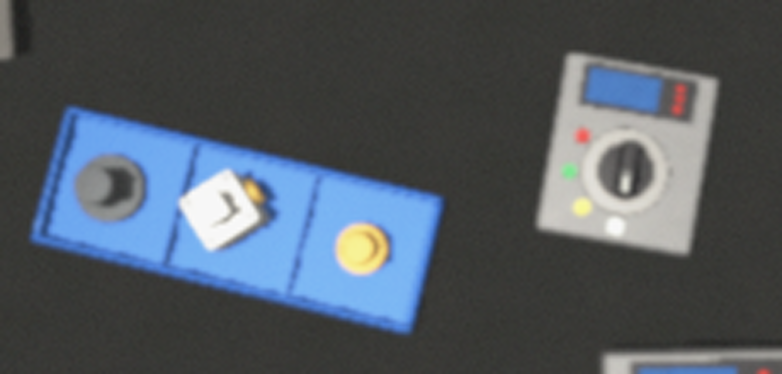

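View pics/cs.png

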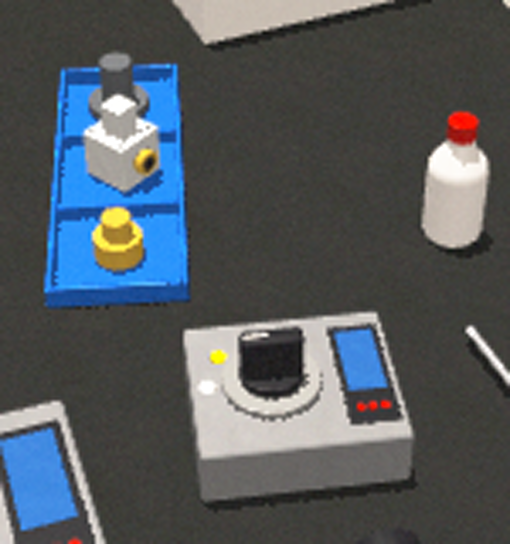

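View pics/cc.png

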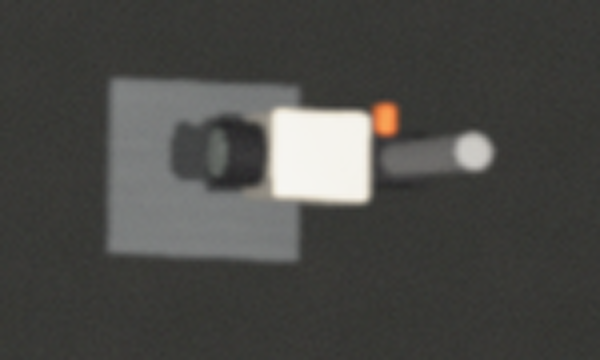

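View pics/cc2.png

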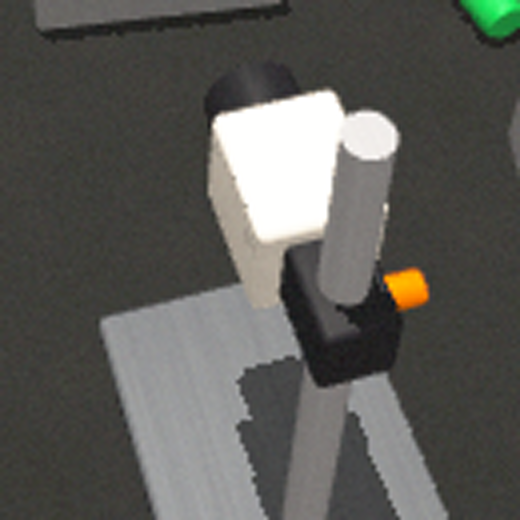

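Run:
```python
from h import *
t=cam('top');s=cam('side')
print('rot top\n',t[1].round(3))
T=lambda u,v,ox,oy,k:((u+.5)/k-.5+ox,(v+.5)/k-.5+oy)
# box corners at z=.045
for nm,pts,z in (('boxM',[(568,54),(717,77),(690,254),(538,229)],.045),):
    P=np.array([onz(t,*T(u,v,160,150,3.4),z)[:2] for u,v in pts]);print(nm,P.round(4),[np.linalg.norm(P[i]-P[(i+1)%4]).round(4) for i in range(4)],P.mean(0))
    d=(P[0]+P[1]-P[2]-P[3]);print('yaw x axis',np.arctan2(d[1],d[0]))
for nm,(u,v) in dict(white=(615,226),yellow=(583,207),green=(570,172),red=(582,135)).items(): print(nm,onz(t,*T(u,v,160,150,3.4),.045).round(4))
print('tray',[onz(t,*T(u,v,160,150,3.4),.018)[:2].round(4) for u,v in [(70,107),(441,197),(409,332),(31,240)]])
print('large',[onz(t,u,v,.05)[:2].round(4) for u,v in [(337,253),(399,253),(401,326),(337,326)]])
# head
top=[(272,108),(371,112),(369,203),(271,200)];sd=[(215,120),None,(337,92),(262,240)]
a=[T(*p,400,170,4) for p in top]
# side correspondences: side view looks +y; lens end far. 
print('base',[onz(t,*T(u,v,400,170,4),.012)[:2].round(4) for u,v in [(108,78),(300,87),(300,262),(107,252)]])
print('posttop',onz(t,*T(474,151,400,170,4),.282).round(4), 'side',onz(s,*T(370,136,300,270,4),.282).round(4))
b=lambda u,v:T(u,v,300,270,4)
# lens-end top edge corners: top (272,108) [+x side], (271,200)[-x side] ; side: left=-x (215,120), right=+x (337,92)
P1=tri([(t,*a[0]),(s,*b(337,92))]);P2=tri([(t,*a[3]),(s,*b(215,120))]);P3=tri([(t,*a[2]),(s,*b(262,240))])
for P in(P1,P2,P3):print('headcorner',P.round(4),proj(t,P)-a[0],)
for P,p,q in((P1,a[0],b(337,92)),(P2,a[3],b(215,120)),(P3,a[2],b(262,240))):print((proj(t,P)-p).round(1),(proj(s,P)-q).round(1))
```

```text
rot top
 [[ 0.013 -0.996  0.085]
 [-1.    -0.013  0.004]
 [-0.003 -0.085 -0.996]]
boxM [[ 0.6396 -0.0436]
 [ 0.623  -0.1601]
 [ 0.4849 -0.1395]
 [ 0.5026 -0.0219]] [np.float64(0.1177), np.float64(0.1396), np.float64(0.1189), np.float64(0.1387)] [ 0.56251796 -0.09127286]
yaw x axis -0.15275471115607955
white [ 0.5057 -0.0814  0.045 ]
yellow [ 0.5201 -0.0565  0.045 ]
green [ 0.5471 -0.0462  0.045 ]
red [ 0.5761 -0.0552  0.045 ]
tray [array([0.5961, 0.3542]), array([0.5278, 0.0556]), array([0.4209, 0.0789]), array([0.4895, 0.3806])]
large [array([ 0.4097, -0.0727]), array([ 0.4119, -0.2336]), array([ 0.227 , -0.2379]), array([ 0.2247, -0.0743])]
base [array([ 0.5833, -0.3176]), array([ 0.5788, -0.4482]), array([ 0.4601, -0.4457]), array([ 0.4652, -0.3156])]
posttop [ 0.5207 -0.428   0.282 ] side [ 0.5219 -0.4286  0.282 ]
headcorner [ 0.5492 -0.3573  0.2012] [[ 0.15904677 -0.46118766]]
headcorner [ 0.499  -0.3557  0.2019] [[ 0.04299828 21.9545583 ]]
headcorner [ 0.4972 -0.4088  0.2046] [[24.46079714 23.04467016]]
[[ 0.2 -0.5]] [[-0.7  0.1]]
[[ 0.3 -1. ]] [[-1.6  0.2]]
[[ 0.2 -0.7]] [[-1.2  0.1]]
```

```bash
cat >> h.py <<'E'
def plan(p,zdir=None,show=True):
    """delta in tool axes to pos p; turn so tool z lies along world angle zdir (mod pi), y straight down"""
    o=ctrl.get_obs();M=R.from_rotvec(o['tool_rot']).as_matrix()
    d=M.T@(np.array(p)-o['tool_pos'])
    print('t',round(o['t'],2),'pos',o['tool_pos'].round(4),'ydir',M[:,1].round(3),'zang',round(np.degrees(np.arctan2(M[1,2],M[0,2])),1),'q6',o['q'][5].round(3),'open',round(o['opening'],4),'F',o['contact_force'].round(1))
    print('total shift tool(mm)',(d*1000).round(1),'rows>=',np.ceil(np.abs(d).max()/.0625))
    if zdir is not None:
        for k in(0,np.pi):
            z=np.array([np.cos(zdir+k),np.sin(zdir+k),0]);y=np.array([0,0,-1.]);x=np.cross(y,z)
            D=R.from_matrix(M.T@np.c_[x,y,z]).as_rotvec(degrees=True);print('turn deg tool',D.round(2))
E
python3 - <<'E'
from h import *
plan([.548,-.089,.245],0)
o=ctrl.get_obs();M=R.from_rotvec(o['tool_rot']).as_matrix();print(M.round(3))
w=cam('wrist');print((M.T@(w[0]-o['tool_pos'])).round(4));print((M.T@w[1]).round(3))
E
```

```text
t 0.75 pos [0.172  0.6009 0.2454] ydir [-0.  0. -1.] zang 74.0 q6 -0.119 open 0.0851 F [ 0.3 -0.1  0.1]
total shift tool(mm) [ 5.513e+02  3.000e-01 -5.598e+02] rows>= 9.0
turn deg tool [-0.   74.03 -0.  ]
turn deg tool [  -0.   -105.97    0.  ]
[[ 0.961 -0.     0.275]
 [-0.275  0.     0.961]
 [-0.    -1.     0.   ]]
[-0.081  -0.1286 -0.0002]
[[ 0.     0.948  0.317]
 [-0.002 -0.317  0.948]
 [ 1.    -0.001  0.001]]
```

servo_tool(
  delta_pos=[
    [0.042,0,-0.043],
    [0.042,0,-0.043],
    [0.042,0,-0.043],
    [0.042,0,-0.043],
    [0.042,0,-0.043],
  ],
  dr=[
    [0,0,0],
    [0,0,0],
    [0,0,0],
    [0,0,0],
    [0,0,0],
  ],
  grip=[1,1,1,1,1],
)

```text
t: 1.38
tool_pos: [0.3174, 0.3324, 0.2454]
tool_rot: [-1.559, 0.211, -0.214]
contact_force: [0.0, -0.6, 0.2]
opening: 0.0853
```

servo_tool(
  delta_pos=[
    [0.042,0,-0.043],
    [0.042,0,-0.043],
    [0.042,0,-0.043],
    [0.042,0,-0.043],
    [0.042,0,-0.043],
  ],
  dr=[
    [0,0,0],
    [0,0,0],
    [0,0,0],
    [0,0,0],
    [0,0,0],
  ],
  grip=[1,1,1,1,1],
)

```text
t: 2.0
tool_pos: [0.4657, 0.0601, 0.2478]
tool_rot: [-1.556, 0.204, -0.219]
contact_force: [0.4, 1.3, -0.0]
opening: 0.0852
```

```bash
python3 -c "
from h import *
plan([.548,-.089,.19],np.radians(80))"
```

```text
t 2.0 pos [0.4657 0.0601 0.2478] ydir [ 0.01   0.003 -1.   ] zang 74.5 q6 -1.333 open 0.0852 F [ 0.4  1.3 -0. ]
total shift tool(mm) [ 118.6   58.2 -122.1] rows>= 2.0
turn deg tool [-0.29 -5.46  0.51]
turn deg tool [ -0.78 174.53  -0.45]
```

servo_tool(
  delta_pos=[
    [0.04,0.02,-0.041],
    [0.04,0.02,-0.041],
    [0.038,0.018,-0.04],
    [0,0,0],
  ],
  dr=[
    [0,-2,0],
    [0,-2,0],
    [0,-1.5,0],
    [0,0,0],
  ],
  grip=[1,1,1,1],
)

```text
t: 2.5
tool_pos: [0.5565, -0.0948, 0.1905]
tool_rot: [-1.562, 0.128, -0.15]
contact_force: [-0.2, 0.4, -0.4]
opening: 0.085
```

```bash
python3 -c "
from h import *
plan([.548,-.089,.19],np.radians(80))
c=cam('wrist');im=ctrl.get_image('wrist');save(im,'w1.png')
print(proj(c,[[.548,-.089,.089]]))
np.save('w1.npy',np.array([*c[0],*c[1].ravel(),*c[2:]]))"
```

```text
t 2.5 pos [ 0.5565 -0.0948  0.1905] ydir [ 0.014  0.003 -1.   ] zang 79.9 q6 -1.699 open 0.085 F [-0.2  0.4 -0.4]
total shift tool(mm) [-9.4  0.4  4.2] rows>= 1.0
turn deg tool [-0.31 -0.15  0.78]
turn deg tool [ -1.22 179.85  -0.49]
[[324.14180663 189.27648628]]
```

View pics/w1.png

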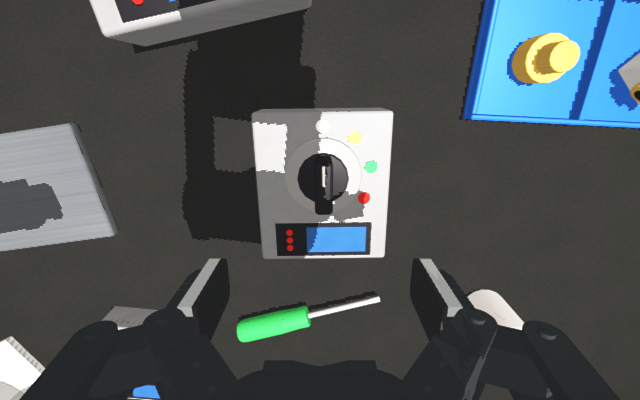

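Run:
```python
from h import *
im=cv2.imread('pics/w1.png');cv2.imwrite('pics/w1c.png',cv2.resize(im[105:262,245:400],None,fx=3.7,fy=3.7,interpolation=2))
a=np.load('w1.npy');c=(a[:3],a[3:12].reshape(3,3),*a[12:])
print('knob top for various',proj(c,[[.5477,-.089,.089],[.5477,-.089,.05]]).round(1))
for n,(u,v) in dict(w=(322,127),y=(355,137.5),g=(370.5,166.5),r=(364,198)).items():print(n,onz(c,u,v,.045).round(4))
```

```text
knob top for various [[324.1 188.9]
 [323.1 175.3]]
w [ 0.5073 -0.0828  0.045 ]
y [ 0.521  -0.0566  0.045 ]
g [ 0.5486 -0.0466  0.045 ]
r [ 0.5768 -0.0561  0.045 ]
```

View pics/w1c.png

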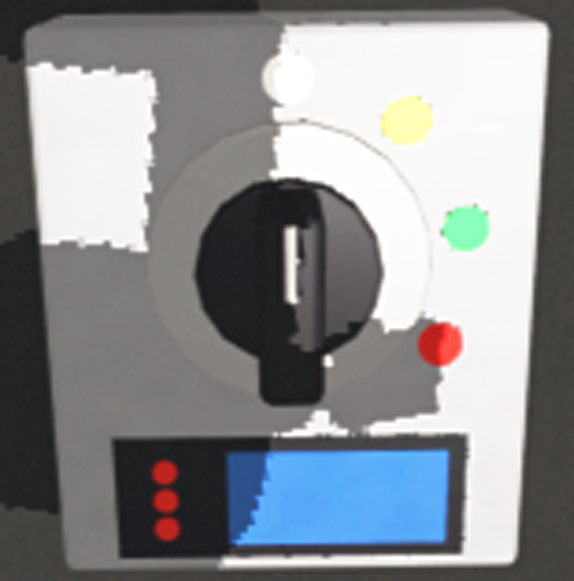

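servo_tool(
  delta_pos=[
    [-0.0094,0.03,0.0042],
    [0,0.04,0],
    [0,0,0],
  ],
  dr=[
    [0,0,0.8],
    [0,0,0],
    [0,0,0],
  ],
  grip=[0.6,0.5,0.5],
)

```text
t: 2.92
tool_pos: [0.5489, -0.0847, 0.1238]
tool_rot: [-1.561, 0.131, -0.141]
contact_force: [0.1, -0.4, -0.0]
opening: 0.0426
```

```bash
python3 -c "
from h import *
plan([.548,-.089,.077],np.radians(80.5))
c=cam('wrist');im=ctrl.get_image('wrist');save(im,'w2.png')
"
```

```text
t 2.92 pos [ 0.5489 -0.0847  0.1238] ydir [ 0.007  0.005 -1.   ] zang 80.1 q6 -1.69 open 0.0426 F [ 0.1 -0.4 -0. ]
total shift tool(mm) [-0.5 46.7 -4.7] rows>= 1.0
turn deg tool [-0.36 -0.43  0.34]
turn deg tool [ -0.53 179.56  -0.57]
```

View pics/w2.png

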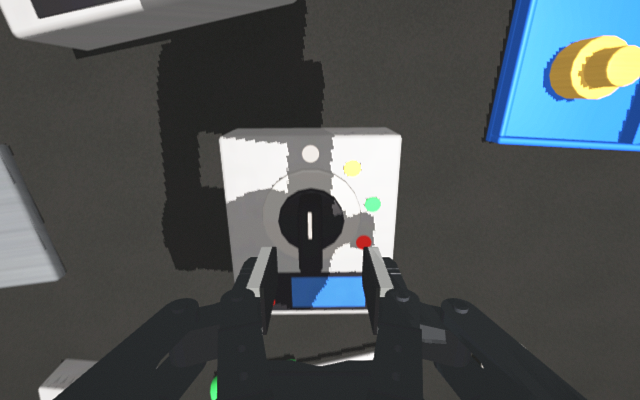

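servo_tool(
  delta_pos=[
    [0,0.02,-0.005],
    [0,0.026,0],
    [0,0,0],
  ],
  dr=[
    [-0.4,-0.4,0.3],
    [0,0,0],
    [0,0,0],
  ],
  grip=[0.5,0.5,0.5],
)

```text
t: 3.35
tool_pos: [0.5535, -0.0906, 0.0842]
tool_rot: [-1.571, 0.118, -0.14]
contact_force: [-0.6, -0.3, 0.3]
opening: 0.0429
```

```bash
python3 -c "
from h import *
plan([.548,-.089,.077],np.radians(80.5))
c=cam('wrist');im=ctrl.get_image('wrist');save(im,'w3.png')
"
```

```text
t 3.35 pos [ 0.5535 -0.0906  0.0842] ydir [ 0.014 -0.006 -1.   ] zang 80.6 q6 -1.701 open 0.0429 F [-0.6 -0.3  0.3]
total shift tool(mm) [-5.8  7.2  0.7] rows>= 1.0
turn deg tool [0.19 0.12 0.83]
turn deg tool [   1.3  -179.88   -0.29]
```

View pics/w3.png

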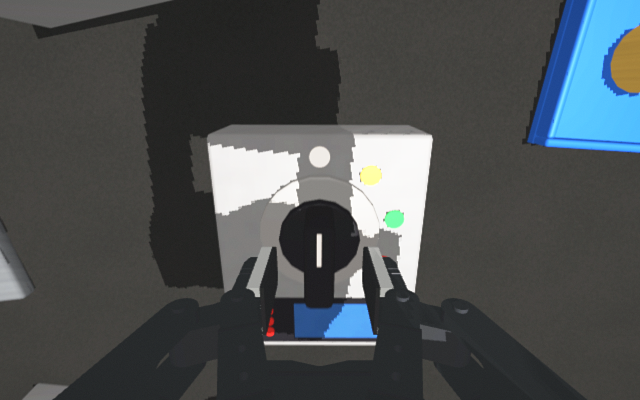

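servo_tool(
  delta_pos=[
    [-0.0055,0.007,0.0007],
    [0,0,0],
    [0,0,0],
    [0,0,0],
  ],
  dr=[
    [0.2,0,0.8],
    [0,0,0],
    [0,0,0],
    [0,0,0],
  ],
  grip=[0.5,0.5,0.3,0.2],
  grip_force=20,
)

```text
t: 3.9
tool_pos: [0.5512, -0.09, 0.0818]
tool_rot: [-1.568, 0.122, -0.135]
contact_force: [-0.3, -0.2, 0.5]
opening: 0.0168
```

```bash
python3 -c "
from h import *
plan([.548,-.089,.077],np.radians(80.5))
"
```

```text
t 3.9 pos [ 0.5512 -0.09    0.0818] ydir [ 0.008 -0.002 -1.   ] zang 80.6 q6 -1.702 open 0.0168 F [-0.3 -0.2  0.5]
total shift tool(mm) [-3.4  4.8  0.4] rows>= 1.0
turn deg tool [0.04 0.12 0.46]
turn deg tool [ 7.2000e-01 -1.7988e+02 -7.0000e-02]
```

servo_tool(
  delta_pos=[
    [-0.005,0.006,0.0005],
    [0,0,0],
    [0,0,0],
  ],
  dr=[
    [0,0,0.5],
    [0,0,0],
    [0,0,0],
  ],
  grip=[0.2,0.1,0.1],
  grip_force=20,
)

```text
t: 4.28
tool_pos: [0.546, -0.0895, 0.0755]
tool_rot: [-1.569, 0.13, -0.128]
contact_force: [0.3, 0.1, 1.8]
opening: 0.0136
```

```bash
python3 -c "
from h import *
plan([.548,-.089,.077],np.radians(80.5))
"
```

```text
t 4.28 pos [ 0.546  -0.0895  0.0755] ydir [-0.002 -0.002 -1.   ] zang 80.6 q6 -1.702 open 0.0136 F [0.3 0.1 1.8]
total shift tool(mm) [ 1.9 -1.5  0.8] rows>= 1.0
turn deg tool [ 0.14  0.1  -0.07]
turn deg tool [-1.100e-01 -1.799e+02 -2.200e-01]
```

servo_tool(
  delta_pos=[
    [0.001,-0.001,0],
    [0,0,0],
    [0,0,0],
    [0,0,0],
    [0,0,0],
  ],
  dr=[
    [0,7,0],
    [0,9,0],
    [0,9,0],
    [0,9,0],
    [0,5,0],
  ],
  grip=[0.1,0.1,0.1,0.1,0.1],
)

```text
t: 4.9
tool_pos: [0.5468, -0.0883, 0.0756]
tool_rot: [-1.462, 0.679, -0.675]
contact_force: [-0.5, -1.0, 0.0]
opening: 0.0138
```

```bash
python3 -c "
from h import *
plan([.548,-.089,.077],np.radians(0.5))
o=ctrl.get_obs();print(o['wrist_torque'],o['q'].round(2))
"
```

```text
t 4.9 pos [ 0.5468 -0.0883  0.0756] ydir [-0.002  0.001 -1.   ] zang 40.3 q6 -0.999 open 0.0138 F [-0.5 -1.   0. ]
total shift tool(mm) [ 1.3 -1.4  0.5] rows>= 1.0
turn deg tool [ 0.08 39.84 -0.1 ]
turn deg tool [-1.3000e-01 -1.4016e+02 -1.0000e-01]
[-0.2348267  -0.02963109  0.05556311] [-0.29  0.05  1.91  0.    1.18 -1.  ]
```

servo_tool(
  delta_pos=[
    [0.001,-0.001,0],
    [0,0,0],
    [0,0,0],
    [0,0,0],
    [0,0,0],
  ],
  dr=[
    [0,7,0],
    [0,9,0],
    [0,9,0],
    [0,9,0],
    [0,5,0],
  ],
  grip=[0.1,0.1,0.1,0.1,0.1],
)

```text
t: 5.52
tool_pos: [0.5481, -0.0879, 0.0756]
tool_rot: [-1.207, 1.209, -1.206]
contact_force: [-0.6, -1.7, 0.1]
opening: 0.0137
```

```bash
python3 -c "
from h import *
plan([.548,-.089,.077],np.radians(1))
c=cam('wrist');im=ctrl.get_image('wrist');save(im,'w4.png')
"
```

```text
t 5.53 pos [ 0.5481 -0.0879  0.0756] ydir [ 0.     0.003 -1.   ] zang 0.1 q6 -0.297 open 0.0137 F [-0.6 -1.7  0.1]
total shift tool(mm) [ 1.1 -1.4 -0.1] rows>= 1.0
turn deg tool [-0.03 -0.93 -0.19]
turn deg tool [ 2.9000e-01  1.7907e+02 -5.0000e-02]
```

View pics/w4.png

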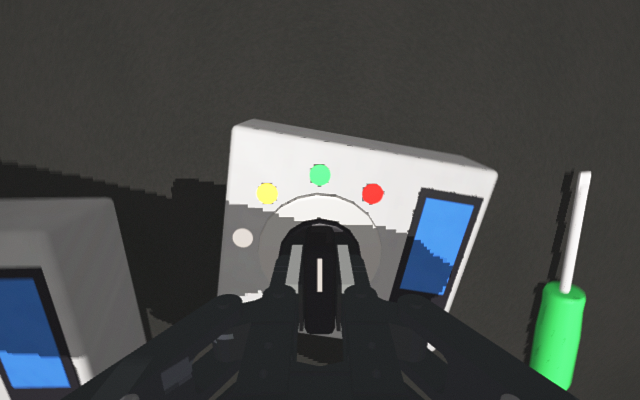

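The pointer line (319,275) is aligned with the green dot (319,175), so I'll release the knob and rise.

servo_tool(
  delta_pos=[
    [0,0,0],
    [0,0,0],
    [0,-0.03,0],
    [0,-0.05,0],
    [0,-0.05,0],
  ],
  dr=[
    [0,0,0],
    [0,0,0],
    [0,0,0],
    [0,0,0],
    [0,0,0],
  ],
  grip=[0.5,0.5,0.5,0.6,0.6],
)

```text
t: 6.2
tool_pos: [0.5445, -0.0862, 0.2023]
tool_rot: [-1.213, 1.219, -1.193]
contact_force: [0.9, -0.6, -0.6]
opening: 0.0512
```

```bash
python3 -c "
from h import *
plan([.54,.10,.24])
c=cam('wrist');im=ctrl.get_image('wrist');save(im,'w5.png')
"
```

```text
t 6.2 pos [ 0.5445 -0.0862  0.2023] ydir [-0.012  0.01  -1.   ] zang 0.3 q6 -0.301 open 0.0512 F [ 0.9 -0.6 -0.6]
total shift tool(mm) [-186.6  -35.8   -4. ] rows>= 3.0
```

View pics/w5.png

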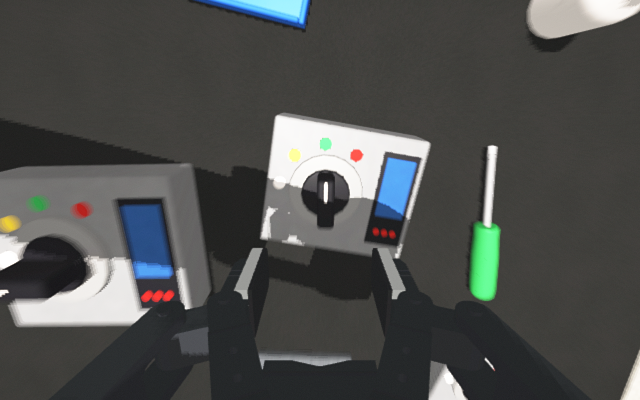

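```bash
python3 -c "
from h import *
t=cam('top');s=cam('side')
b=onz(t,226,211,.05);print(b.round(3),onz(s,285.4,172.6,.045).round(3))
plan([b[0],b[1],.20],np.radians(33))
"
```

```text
[0.515 0.219 0.05 ] [0.513 0.204 0.045]
t 6.25 pos [ 0.5483 -0.0873  0.211 ] ydir [ 0.     0.006 -1.   ] zang 0.3 q6 -0.301 open 0.0511 F [ 3.3 -0.1  5.8]
total shift tool(mm) [-306.6   12.9  -31.6] rows>= 5.0
turn deg tool [ -0.13 -32.71  -0.33]
turn deg tool [  0.44 147.29  -0.17]
```

servo_tool(
  delta_pos=[
    [-0.058,0,-0.006],
    [-0.058,0.003,-0.006],
    [-0.058,0.003,-0.006],
    [-0.058,0.003,-0.006],
    [-0.058,0.003,-0.006],
  ],
  dr=[
    [0,0,0],
    [0,0,0],
    [0,0,0],
    [0,0,0],
    [0,0,0],
  ],
  grip=[0.6,0.6,0.6,0.6,0.6],
)

```text
t: 6.88
tool_pos: [0.5192, 0.2076, 0.2051]
tool_rot: [-1.196, 1.204, -1.209]
contact_force: [0.9, 0.4, -0.3]
opening: 0.0513
```

servo_tool(
  delta_pos=[
    [0,0,0],
    [0,0,0],
    [0,0,0],
    [0,0,0],
    [0,0,0],
  ],
  dr=[
    [0,-8,0],
    [0,-9,0],
    [0,-9,0],
    [0,-7,0],
    [0,0,0],
  ],
  grip=[0.6,0.6,0.6,0.6,0.6],
)

```text
t: 7.5
tool_pos: [0.5167, 0.2139, 0.2036]
tool_rot: [-1.424, 0.747, -0.753]
contact_force: [0.4, -1.2, 0.1]
opening: 0.0511
```

```bash
python3 -c "
from h import *
plan([.515,.217,.20],np.radians(33))
c=cam('wrist');im=ctrl.get_image('wrist');save(im,'w6.png')
np.save('w6.npy',np.array([*c[0],*c[1].ravel(),*c[2:]]))
"
```

```text
t 7.5 pos [0.5167 0.2139 0.2036] ydir [ 0.009  0.009 -1.   ] zang 34.8 q6 -0.353 open 0.0511 F [ 0.4 -1.2  0.1]
total shift tool(mm) [-3.5  3.6  0.3] rows>= 1.0
turn deg tool [-0.74  1.81 -0.15]
turn deg tool [  -0.23 -178.18    1.15]
```

View pics/w6.png

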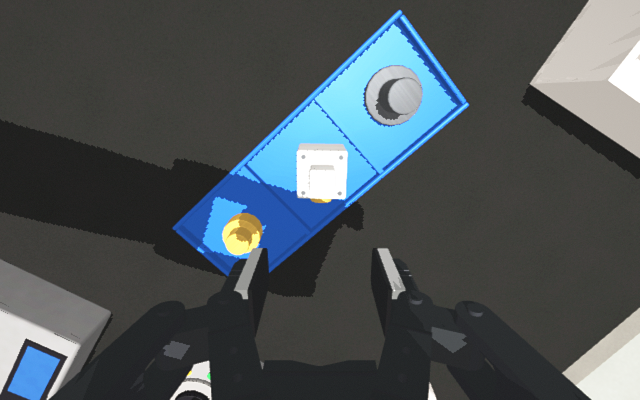

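Run:
```python
from h import *
im=cv2.imread('pics/w6.png');cv2.imwrite('pics/w6c.png',cv2.resize(im[135:215,280:365],None,fx=7,fy=7,interpolation=2))
```

```text
(no output)
```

View pics/w6c.png

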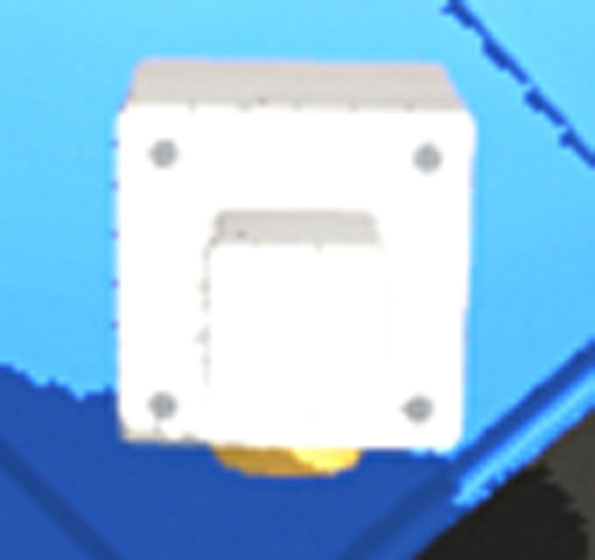

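Run:
```python
from h import *
a=np.load('w6.npy');c=(a[:3],a[3:12].reshape(3,3),*a[12:])
T=lambda u,v:((u+.5)/7-.5+280,(v+.5)/7-.5+135)
for nm,pts in(('screws',[(163,153),(427,158),(417,408),(162,406)]),('body',[(118,108),(474,112),(463,450),(122,440)])):
    P=np.array([onz(c,*T(*p),.049)[:2] for p in pts]);m=P.mean(0)
    d=P[2]+P[3]-P[0]-P[1];e=P[1]+P[2]-P[0]-P[3]
    print(nm,m.round(4),[round(np.linalg.norm(P[i]-P[(i+1)%4]),4) for i in range(4)],'xang',np.degrees(np.arctan2(d[1],d[0])).round(1),'from side',np.degrees(np.arctan2(e[1],e[0])).round(1))
    n=np.array([onz(c,*T(*p),.075)[:2] for p in [(208,243),(382,247)]]);print('neck back edge',n.round(4),np.linalg.norm(n[0]-n[1]))
b=m
plan([b[0],b[1],.13],np.radians(35))
```

```text
screws [0.5152 0.2235] [np.float64(0.0341), np.float64(0.0338), np.float64(0.0341), np.float64(0.0341)] xang -56.3 from side 33.8
neck back edge [[0.4999 0.227 ]
 [0.5172 0.2383]] 0.02065302232439947
body [0.5153 0.2238] [np.float64(0.0456), np.float64(0.0457), np.float64(0.0459), np.float64(0.0447)] xang -55.6 from side 33.4
neck back edge [[0.4999 0.227 ]
 [0.5172 0.2383]] 0.02065302232439947
t 7.55 pos [0.5167 0.2138 0.2036] ydir [ 0.009  0.009 -1.   ] zang 34.8 q6 -0.352 open 0.0513 F [ 0.3 -0.7  0. ]
total shift tool(mm) [-8.9 73.6  3.6] rows>= 2.0
turn deg tool [-0.73 -0.23 -0.13]
turn deg tool [  0.21 179.77  -1.15]
```

servo_tool(
  delta_pos=[
    [-0.009,0.02,0.0035],
    [0,0.04,0],
    [0,0.01,0],
    [0,0,0],
  ],
  dr=[
    [-0.7,0.8,0],
    [0,0,0],
    [0,0,0],
    [0,0,0],
  ],
  grip=[0.6,0.6,0.6,0.6],
)

```text
t: 8.05
tool_pos: [0.5138, 0.2251, 0.1295]
tool_rot: [-1.431, 0.769, -0.763]
contact_force: [0.4, -0.2, 0.4]
opening: 0.0513
```

Run:
```python
from h import *
plan([.515,.2237,.067],np.radians(34))
```

```text
t 8.05 pos [0.5138 0.2251 0.1295] ydir [-0.003  0.002 -1.   ] zang 33.7 q6 -0.31 open 0.0513 F [ 0.4 -0.2  0.4]
total shift tool(mm) [ 2.1 62.5  0.3] rows>= 1.0
turn deg tool [ 0.08 -0.33 -0.2 ]
turn deg tool [3.2000e-01 1.7967e+02 1.2000e-01]
```

servo_tool(
  delta_pos=[
    [0.002,0.03,0],
    [0,0.022,0],
    [0,0,0],
    [0,0,0],
  ],
  dr=[
    [0,0,0],
    [0,0,0],
    [0,0,0],
    [0,0,0],
  ],
  grip=[0.6,0.6,0.6,0.6],
)

```text
t: 8.55
tool_pos: [0.5186, 0.2251, 0.0822]
tool_rot: [-1.424, 0.765, -0.769]
contact_force: [1.4, 0.6, -0.8]
opening: 0.0508
```

Run:
```python
from h import *
plan([.515,.2237,.067],np.radians(34))
c=cam('wrist');im=ctrl.get_image('wrist');save(im,'w7.png')
```

```text
t 8.55 pos [0.5186 0.2251 0.0822] ydir [ 0.005  0.005 -1.   ] zang 33.6 q6 -0.311 open 0.0508 F [ 1.4  0.6 -0.8]
total shift tool(mm) [-0.8 15.2 -3.9] rows>= 1.0
turn deg tool [-0.41 -0.41 -0.06]
turn deg tool [ 9.0000e-02  1.7959e+02 -6.5000e-01]
```

View pics/w7.png

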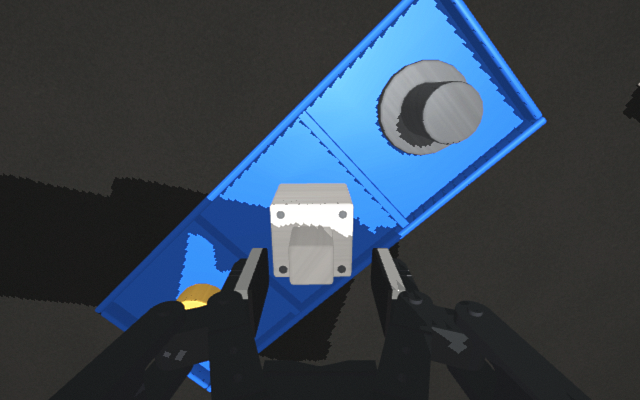

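servo_tool(
  delta_pos=[
    [-0.002,0.016,-0.006],
    [0,0,0],
    [0,0,0],
  ],
  dr=[
    [-0.4,-0.4,0],
    [0,0,0],
    [0,0,0],
  ],
  grip=[0.6,0.6,0.6],
)

```text
t: 8.98
tool_pos: [0.5133, 0.2238, 0.0672]
tool_rot: [-1.431, 0.76, -0.763]
contact_force: [0.7, -0.5, -0.5]
opening: 0.0514
```

Run:
```python
from h import *
plan([.515,.2237,.067],np.radians(34))
```

```text
t 8.97 pos [0.5133 0.2238 0.0672] ydir [ 0.002  0.002 -1.   ] zang 34.0 q6 -0.316 open 0.0514 F [ 0.7 -0.5 -0.5]
total shift tool(mm) [1.  0.2 1.4] rows>= 1.0
turn deg tool [-0.17  0.02  0.  ]
turn deg tool [ 1.0000e-02 -1.7998e+02  2.6000e-01]
```

servo_tool(
  delta_pos=[
    [0.001,0,0.001],
    [0,0,0],
    [0,0,0],
    [0,0,0],
    [0,0,0],
  ],
  dr=[
    [0,0,0],
    [0,0,0],
    [0,0,0],
    [0,0,0],
    [0,0,0],
  ],
  grip=[0.3,0.15,0.1,0.1,0.1],
  grip_force=60,
)

```text
t: 9.6
tool_pos: [0.5151, 0.2236, 0.0677]
tool_rot: [-1.43, 0.76, -0.763]
contact_force: [0.1, -0.1, 0.2]
opening: 0.0207
```

servo_tool(
  delta_pos=[
    [0,-0.015,0],
    [0,-0.03,0],
    [0,-0.03,0],
    [0,-0.03,0],
    [0,0,0],
  ],
  dr=[
    [0,0,0],
    [0,0,0],
    [0,0,0],
    [0,0,0],
    [0,0,0],
  ],
  grip=[0.1,0.1,0.1,0.1,0.1],
  grip_force=60,
)

```text
t: 10.22
tool_pos: [0.5138, 0.2231, 0.177]
tool_rot: [-1.431, 0.761, -0.762]
contact_force: [1.5, 0.4, -2.4]
opening: 0.0208
```

Run:
```python
from h import *
plan([.515,.2237,.24],np.radians(34))
im=ctrl.get_image('wrist');save(im,'w8.png')
im=ctrl.get_image('side');save(im,'s8.png')
```

```text
t 10.22 pos [0.5138 0.2231 0.177 ] ydir [ 0.001  0.001 -1.   ] zang 34.0 q6 -0.317 open 0.0208 F [ 1.5  0.4 -2.4]
total shift tool(mm) [  0.2 -63.    1.5] rows>= 2.0
turn deg tool [-0.1   0.01 -0.02]
turn deg tool [-3.0000e-02 -1.7999e+02  1.5000e-01]
```

View pics/w8.png

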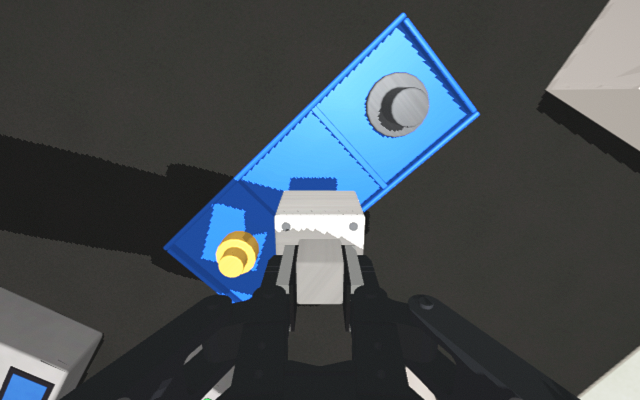

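View pics/s8.png

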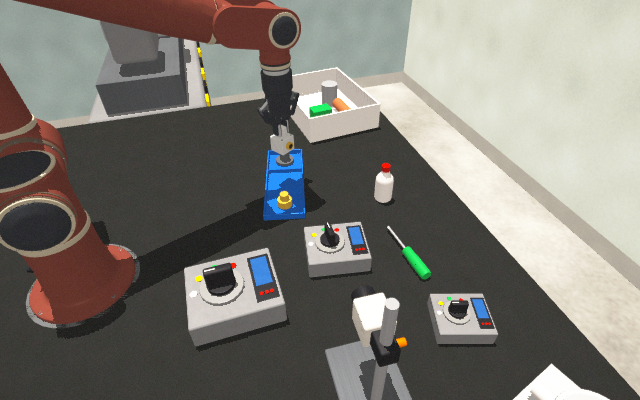

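Run:
```python
from h import *
t=cam('top');s=cam('side')
u=np.array([-.034,-.9994,0]);w=np.array([.9994,-.034,0])
th=np.linspace(0,2*np.pi,60)
def circ(yf,z): 
    c=np.array([.5219,-.3818,z]);c=c+u*((yf-c[1])/u[1])
    return c,c+.019*(np.cos(th)[:,None]*w+np.sin(th)[:,None]*np.array([0,0,1.]))
out=[]
for n,c,k,box in(('top0',t,8,(445,185,520,225)),('side0',s,6,(330,275,430,375))):
    im=cv2.imread(f'pics/{n}.png')[box[1]:box[3],box[0]:box[2]];im=cv2.resize(im,None,fx=k,fy=k,interpolation=2)
    im=np.clip(im.astype(float)*1.8,0,255).astype(np.uint8)
    cv2.imwrite(f'pics/len_{n}_raw.png',im)
    for yf,col in((-.31,(0,0,255)),(-.32,(0,255,0)),(-.33,(255,0,0))):
        p=proj(c,circ(yf,.177)[1]);p=((p-[box[0],box[1]])+.5)*k-.5
        cv2.polylines(im,[p.round().astype(int)],True,col,1)
    cv2.imwrite(f'pics/len_{n}.png',im)
```

```text
(no output)
```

View pics/len_top0.png

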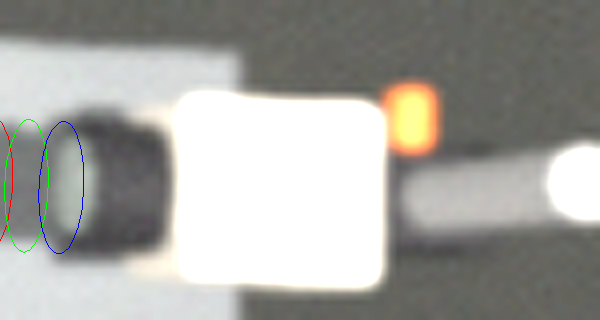

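View pics/len_side0.png

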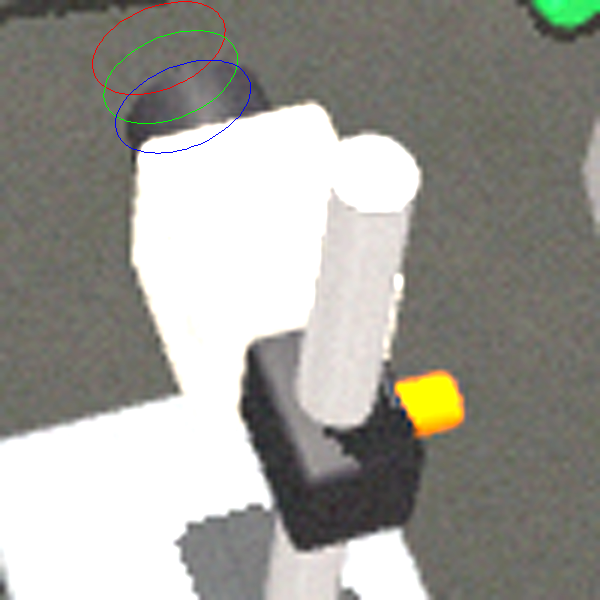

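View pics/len_top0_raw.png

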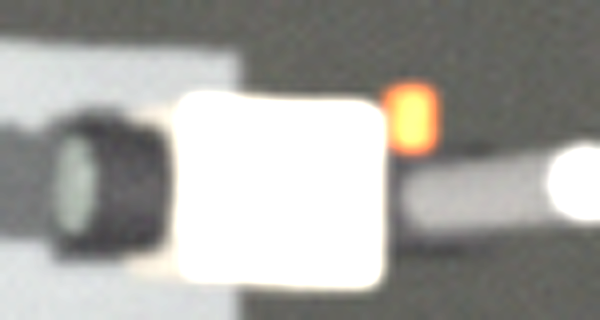

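Run:
```python
from h import *
t=cam('top');s=cam('side')
u=np.array([-.034,-.9994,0]);w=np.array([.9994,-.034,0])
th=np.linspace(0,2*np.pi,60)
rows=[]
for (yf,z,x0) in((-.335,.177,.5236),(-.337,.182,.5236),(-.335,.182,.526)):
  r=[]
  for n,c,k,box in(('top0',t,8,(445,185,495,225)),('side0',s,8,(340,275,390,315))):
    im=cv2.imread(f'pics/{n}.png')[box[1]:box[3],box[0]:box[2]];im=cv2.resize(im,None,fx=k,fy=k,interpolation=2)
    im=np.clip(im.astype(float)*2,0,255).astype(np.uint8)
    for y,col in((yf,(0,0,255)),(-.357,(0,255,0))):
        cc=np.array([x0+(y+.335)*.034,y,z])+.019*(np.cos(th)[:,None]*w+np.sin(th)[:,None]*np.array([0,0,1.]))
        p=((proj(c,cc)-[box[0],box[1]])+.5)*k-.5
        cv2.polylines(im,[p.round().astype(int)],True,col,1)
    hs=[cc[0]*0]
    h=np.array([x0-.357*.034+.335*.034,-.357,z]);q=np.array([h+w*a+np.array([0,0,b]) for a,b in((-.025,-.025),(.025,-.025),(.025,.025),(-.025,.025))])
    p=((proj(c,q)-[box[0],box[1]])+.5)*k-.5;cv2.polylines(im,[p.round().astype(int)],True,(0,255,255),1)
    r.append(im)
  rows.append(np.hstack(r))
cv2.imwrite('pics/lenfit.png',cv2.resize(np.vstack(rows),(480,576),interpolation=3))
for i,r in enumerate(rows):cv2.imwrite(f'pics/lenfit{i}.png',r)
```

```text
(no output)
```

View pics/lenfit0.png

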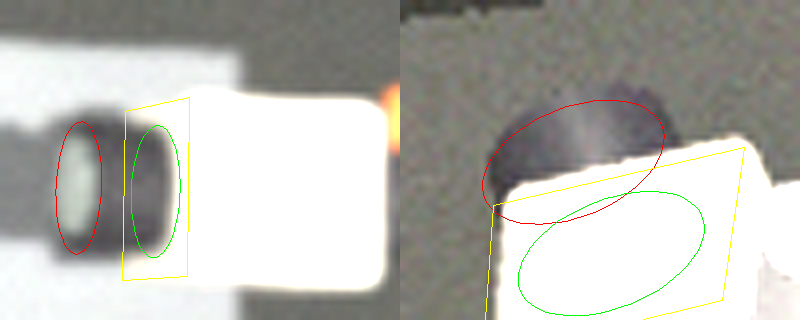

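View pics/lenfit2.png

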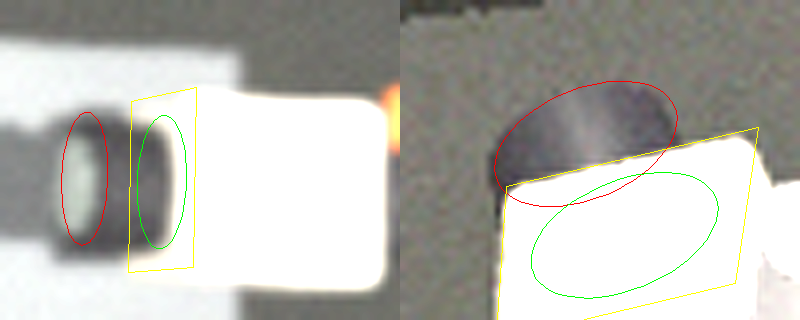

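servo_tool(
  delta_pos=[
    [0.02,-0.012,-0.012],
    [0.035,-0.012,-0.021],
    [0.037,-0.006,-0.023],
    [0.037,-0.004,-0.023],
    [0.037,0,-0.023],
  ],
  dr=[
    [0,0,0],
    [0,0,0],
    [0,0,0],
    [0,0,0],
    [0,0,0],
  ],
  grip=[0.1,0.1,0.1,0.1,0.1],
)

```text
t: 10.95
tool_pos: [0.5146, 0.0246, 0.1961]
tool_rot: [-1.448, 0.775, -0.742]
contact_force: [0.6, -0.3, -2.4]
opening: 0.0208
```

servo_tool(
  delta_pos=[
    [0.037,0,-0.023],
    [0.037,0,-0.023],
    [0.035,0,-0.022],
    [0.015,0,-0.01],
    [0,0,0],
  ],
  dr=[
    [0,0,0],
    [0,0,0],
    [0,0,0],
    [0,0,0],
    [0,0,0],
  ],
  grip=[0.1,0.1,0.1,0.1,0.1],
)

```text
t: 11.58
tool_pos: [0.5143, -0.1269, 0.185]
tool_rot: [-1.449, 0.792, -0.731]
contact_force: [0.6, 0.5, -3.3]
opening: 0.0206
```

servo_tool(
  delta_pos=[
    [0,0,0],
    [0,0,0],
    [0,0,0],
    [0,0,0],
    [0,0,0],
  ],
  dr=[
    [0,6,0],
    [0,9,0],
    [0,9,0],
    [0,8,0],
    [0,4,0],
  ],
  grip=[0.1,0.1,0.1,0.1,0.1],
)

```text
t: 12.2
tool_pos: [0.5127, -0.1183, 0.1805]
tool_rot: [-1.215, 1.283, -1.213]
contact_force: [0.6, 0.3, -2.9]
opening: 0.021
```

Run:
```python
from h import *
plan([.528,-.224,.208],np.radians(-2))
im=ctrl.get_image('wrist');save(im,'w9.png')
im=ctrl.get_image('top');save(im,'t9.png')
```

```text
t 12.2 pos [ 0.5127 -0.1183  0.1805] ydir [-0.047  0.011 -0.999] zang -2.6 q6 -0.318 open 0.021 F [ 0.6  0.3 -2.9]
total shift tool(mm) [104.6 -29.3  18.8] rows>= 2.0
turn deg tool [ 2.73 -0.63 -0.51]
turn deg tool [  0.8  179.32   4.28]
```

View pics/w9.png

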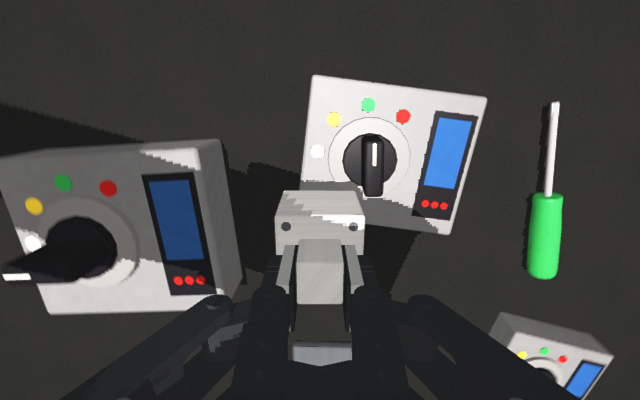

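View pics/t9.png

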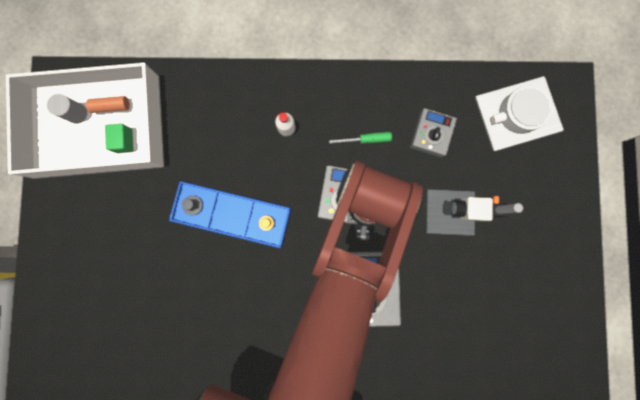

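servo_tool(
  delta_pos=[
    [0.015,-0.02,0.01],
    [0.025,-0.01,0.008],
    [0.03,0,0],
    [0.02,0,0],
    [0,0,0],
  ],
  dr=[
    [1.4,-0.6,-0.5],
    [1.3,0,0],
    [0,0,0],
    [0,0,0],
    [0,0,0],
  ],
  grip=[0.1,0.1,0.1,0.1,0.1],
)

```text
t: 12.92
tool_pos: [0.5328, -0.2128, 0.2159]
tool_rot: [-1.195, 1.218, -1.233]
contact_force: [-0.3, -0.1, -2.9]
opening: 0.0208
```

Run:
```python
from h import *
plan([.528,-.224,.208],np.radians(-2))
```

```text
t 12.93 pos [ 0.5328 -0.2128  0.2159] ydir [ 0.009 -0.004 -1.   ] zang -1.3 q6 -0.488 open 0.0208 F [-0.3 -0.1 -2.9]
total shift tool(mm) [11.2  7.9 -4.6] rows>= 1.0
turn deg tool [-0.5  0.7  0.2]
turn deg tool [   0.32 -179.3     0.79]
```

servo_tool(
  delta_pos=[
    [0.011,0.008,-0.005],
    [0,0,0],
    [0,0,0],
  ],
  dr=[
    [-0.4,0.7,0.2],
    [0,0,0],
    [0,0,0],
  ],
  grip=[0.1,0.1,0.1],
)

```text
t: 13.3
tool_pos: [0.5272, -0.2234, 0.207]
tool_rot: [-1.191, 1.234, -1.234]
contact_force: [-0.5, -0.3, -2.6]
opening: 0.0206
```

Run:
```python
from h import *
plan([.528,-.224,.208],np.radians(-2))
o=ctrl.get_obs();M=R.from_rotvec(o['tool_rot']).as_matrix();bc=o['tool_pos']+M[:,1]*.0277;print('block est',bc.round(4))
for n in('side','top','wrist'):
    im=ctrl.get_image(n);save(im,n+'10.png')
im=cv2.imread('pics/side10.png');cv2.imwrite('pics/side10c.png',cv2.resize(im[180:400,260:480],None,fx=2.6,fy=2.6,interpolation=2))
im=cv2.imread('pics/top10.png');cv2.imwrite('pics/top10c.png',cv2.resize(im[140:280,300:540],None,fx=3.3,fy=3.3,interpolation=2))
```

```text
t 13.3 pos [ 0.5272 -0.2234  0.207 ] ydir [ 0.001  0.001 -1.   ] zang -2.0 q6 -0.497 open 0.0206 F [-0.5 -0.3 -2.6]
total shift tool(mm) [ 0.6 -1.   0.8] rows>= 1.0
turn deg tool [-0.05  0.04 -0.08]
turn deg tool [-1.3000e-01 -1.7996e+02  7.0000e-02]
block est [ 0.5272 -0.2233  0.1793]
```

View pics/side10c.png

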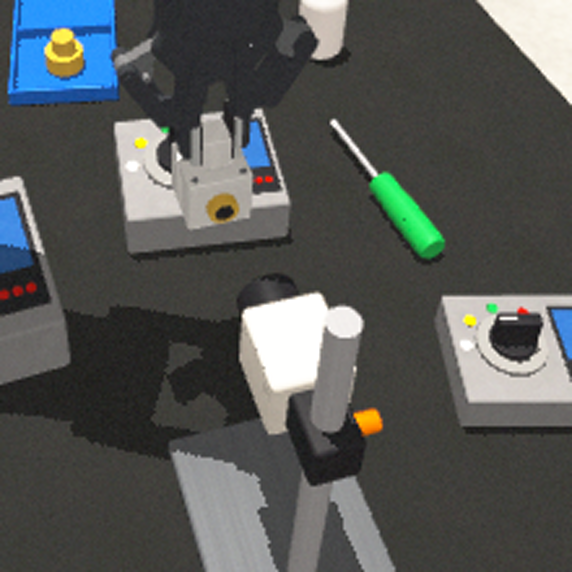

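View pics/top10c.png

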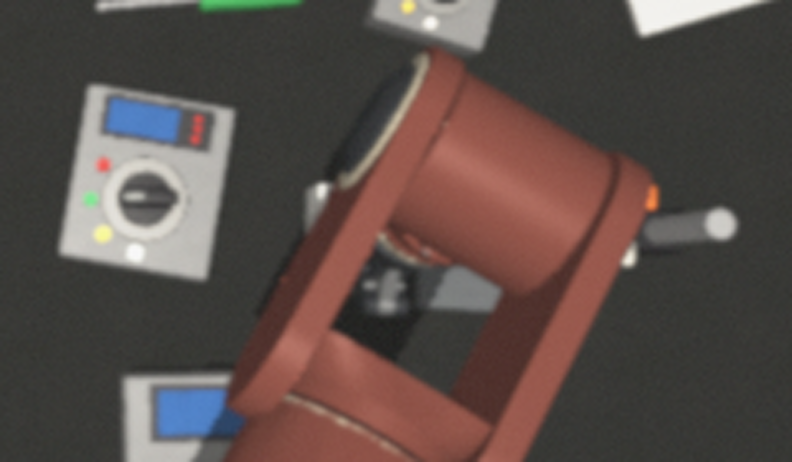

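View pics/wrist10.png

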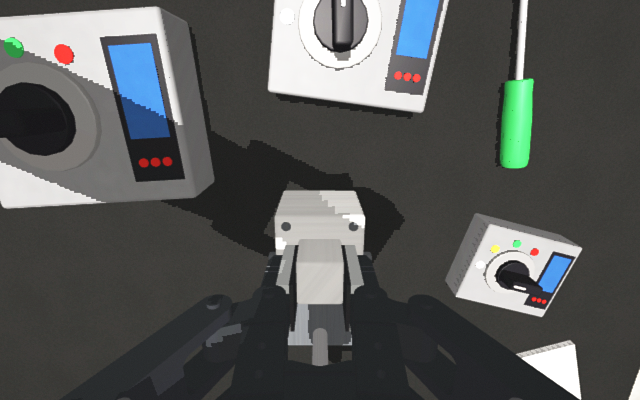

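Run:
```python
from h import *
s=cam('side');o=ctrl.get_obs();M=R.from_rotvec(o['tool_rot']).as_matrix();bc=o['tool_pos']+M[:,1]*.0277
print('port pred',proj(s,bc+M[:,0]*.031-[0,0,.013]).round(1),'seen',((222+.5)/2.6-.5+260,(207+.5)/2.6-.5+180))
print('bc',bc.round(4),'focus est',[.5282,-.2241,.180],o['dq'].round(3),o['t'])
print('knob: green dot', 'crop top')
```

```text
port pred [[345.5 261.7]] seen (345.0769230769231, 259.3076923076923)
bc [ 0.5273 -0.2233  0.1795] focus est [0.5282, -0.2241, 0.18] [ 0.001 -0.    -0.004  0.    -0.002 -0.001] 13.45
knob: green dot crop top
```

Run:
```python
from h import *
print(ctrl.finish_job());o=ctrl.get_obs();print(o['t'],o['tool_pos'].round(4),o['opening'])
```

```text
the job is handed in; nothing more can be done
None
the job is handed in; nothing more can be done
```

The job is handed in at about 13.5 s of the 59 s allowed. `finish_job` gives no verdict, so I don't know the scored result.

**Selector:** I took the middle of the three control boxes, which measured about 139 × 118 mm. I gripped the knob, turned it about 80° clockwise from white and let it go. Wrist and top pictures taken afterwards still show the pointer line at the green dot.

**Block:** I gripped it by the neck and lifted it out of the tray. It is held upright, with the tool within about 0.1° of vertical and the port facing the lens. Its estimated centre is (0.527, -0.223, 0.180), about 1 mm from my estimated focus point (0.528, -0.224, 0.180). The arm was still and the block was clear of everything but the gripper. The last pictures show nothing else moved, though the hub was out of view in that last close crop.

**Disagreements:** The top and side cameras differed by about 3–5 mm on lens height. The port showed 2.4 px (about 3–4 mm) higher in the side view than predicted. Both are well inside the 20 mm limit.

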